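# Make up two painting kits on a studio bench

## Robot

A 6-joint arm with a two-finger parallel gripper is mounted at the origin on the work surface. World frame = base frame: x ahead of the robot, y to its left, z up, the work surface at z = 0. Lengths are in m, angles in rad, forces in N, time in s.
With the tool pointing down it reaches from about 0.3 to 0.775 m from the base axis. Payload 14.6 kg.
Tool frame: the origin (TCP) lies at the centre of the arm's flange, where the gripper is bolted on; the fingertips stand 199 mm ahead of it and the grasp point (between the pads) lies ctrl.tcp_to_grasp ahead of it (ctrl.tcp_to_grasp is the distance from the TCP to the grasp point, in m); z points along the fingers, y is the line along which they close (so a half turn about z gives the same grasp; the last joint's range is limited). The gripper opens to 94 mm and grips with 3 to 60 N. Pads are 16 mm wide; open, the fingers measure 119 mm over their backs; the gripper's body (75 mm by 177 mm) begins 78 mm behind the grasp point.
Start: joints at [1.268, 0.3, 1.521, -0, 1.321, -0.067], TCP at [0.128, 0.535, 0.405] pointing down, gripper open.
Joint ranges: [-3.03, 3.03], [-0.79, 2.21], [0.23, 2.52], [-1.04, 4.18], [0, 3.07], [-2.55, 2.55]. Speed limits (rad/s): [2.22, 2.22, 2.57, 3.14, 3.14, 3.14].

## Interface

Orientations are given as [roll, pitch, yaw] about the fixed x, y, z axes, in that order (R = Rz(yaw) Ry(pitch) Rx(roll)).
In Python, from station import ctrl gives the robot as it stands. The module is installed in compiled form; this text tells all that it offers.
- The arm moves only by the shell command python3 -m jog 'ROWS' [OPENING] [FORCE]. ROWS is JSON, a list of rows, each a list of 6 numbers: the shift along the tool's x, y, z in cm, then the turn, a rotation vector about the tool's x, y, z in rad. In form: [[tx, ty, tz, ax, ay, az], ...]. A call has 1 to 8 rows; each row is the pose to reach, as a shift and turn from the pose commanded when the call began, along the tool's axes at that moment; what a row does not reach only later rows make up. A row lasts 1/10 s, in which the tool goes at most 50 mm and 8.59 degrees, less where a joint would pass 70% of its speed; a pose out of reach is approached as far as the arm can. A call with a gripper value outside its range is refused whole. OPENING is the opening in per cent of the stroke, from 0 (shut) to 100 (fully open), set as the call begins (- or left out, the last holds). The fingers move at their own pace and stop on an object; FORCE is the grip in N (left out, the last holds). Time passes only in rows, so rows that repeat a pose let the fingers close. It gives the time, the measured TCP pose, the force, the opening and the grip force at its end, in the units of the state.
- ctrl.get_obs(): the state, without advancing time (a new reading comes with each control period).
- ctrl.camera(name): name is "scene" or "side" or "wrist"; returns a dict with "img" (384x512x3 uint8, blue, green, red), "intrinsics" (3x3 intrinsics, pixels), "R" (3x3) and "t" (3): a world point X has camera coordinates R X + t. Camera axes: x right, y down, z forward; pixel columns grow to the right and rows downward; lengths in m; the calibration is good to about 2 mm. A picture is of the moment at which its call begins. There is no depth.
- ctrl.hand_in(): hands the job in; it is judged then, once.
The state is a dict: "time_s": time; "qpos": joint angles; "joint_vel": joint speeds; "tau": joint torques, N m; "ee_pos": TCP position; "eef_rot": TCP orientation; "force": force on the tool from outside, world axes, zero at the start; "moment": the same for the moment, N m; "grip_width": finger opening in m; "grip_force": force on a finger pad.
Only numpy, scipy, OpenCV 4.12 (cv2) and the standard library are available. Lean on these libraries where they do the work, as an engineer would, in place of code of your own. Each camera call takes 0.05 s, during which the arm holds its last target. There are 200 camera calls.

## Task

Make up the two painters' kits. The tray with the pins gets the palette whose holes drop over its two pins, lying flat on the tray floor, and the squat jar upright in the other bay; the tray without pins gets the slim jar upright in its narrow bay and the roll of tape lying flat in its wide bay. Never tip the jars over, leave the palette that does not fit lying flat on the bench outside the trays, and do not disturb the brush pot and the oil bottle.

Things in the scene. Friction and masses are not known exactly. Their poses are not given: they have to be found in the camera images.
- pin_tray: Fixed wooden tray 142 (x) x 182 (y) mm; origin: centre of underside, on the bench; z up. Floor top at 6, rims and divider 16 mm high, walls 6 mm. Pin bay on the +y side: inside 130 x 80 mm, centre y +45 mm, two steel pins 8 mm thick, 13 mm above the floor, tapered tips, at x -40 and +40, y +45 mm. Free bay on the -y side: inside 130 x 84 mm, centre y -43 mm.
- plain_tray: Fixed wooden tray without pins, 112 (x) x 178 (y) mm; origin: centre of underside, on the bench; z up. Floor top at 6, rims and divider 16 mm high, walls 6 mm. Narrow bay on the +y side: inside 100 x 60 mm, centre x 0, y +53 mm. Wide bay on the -y side: inside 100 x 100 mm, centre x 0, y -33 mm.
- palette_far_holes: Loose aluminium palette: plate 110 (x) x 60 (y) x 4 mm, 90 g, with a square open cup 32 x 32 mm (walls 3 mm) on its middle, cup top 30 mm above the underside; grip the cup's outside. Two round 16 mm holes near the plate's ends, at x -40 and +40 mm, y 0: fits the pins either way round. Origin: centre of underside, z up.
- palette_near_holes: Loose aluminium palette, the same plate (110 x 60 x 4 mm) and cup (32 x 32 x 26 mm) but its two 16 mm holes are close to the cup, at x = -28 and +28 mm: it does not fit the pins. Origin at the centre of the underside, z up.
- squat_jar: Loose wide low white jar with a round aluminium lid, 56 mm in diameter, 48 mm high, about 160 g. Origin at the centre of the underside, z up.
- slim_jar: Loose slim tall white jar with a round aluminium lid, 40 mm in diameter, 85 mm high, about 120 g. Origin at the centre of the underside, z up.
- tape_roll: Loose roll of brown paper tape lying flat, outside diameter 60 mm, hole 36 mm, 30 mm high, about 60 g. Origin on its axis at the underside, z up along the axis.
- brush_pot: Bystander: terracotta pot 72 mm wide with brushes sticking out to about 150 mm high, loose, beside the trays. Origin at the centre of the underside, z up. Leave alone.
- oil_bottle: Bystander: amber glass bottle 64 mm in diameter, 140 mm high, loose, beside the trays. Origin at the centre of the underside, z up. Leave alone.
Not all that is in view belongs to the job. What is shaped like the squat_jar but black is not meant.

How it is judged:
By the outcome, as a careful person would: the job done as asked, in the order asked, and still so for the second after the job is handed in, with the robot touching nothing.
It also fails if it takes over 104 s, if anything falls off the work surface, if the arm or the gripper's body presses on something with over 40 N, if the wrist force passes 120 N, or if a joint passes its speed limit or range.

## Working session

There is one attempt and no reset: what is moved stays moved. The work goes in short steps, Python scripts to look and compute and a shell command to move; the robot and the scene stay as the last step left them, time stands still between calls to the robot, and variables do not carry over. Pictures are saved under pics/ and viewed, at most 14 in all, crops included, and the job is handed in when it is done.

```bash
mkdir -p pics; cat > h.py <<'E'
import numpy as np,cv2
from station import ctrl
from scipy.spatial.transform import Rotation as Ro
def snap(name,fn):
    c=ctrl.camera(name);cv2.imwrite(f'pics/{fn}.png',c['img']);np.savez(f'pics/{fn}.npz',K=c['intrinsics'],R=c['R'],t=c['t']);return c
def px(fn,u,v,z):
    c=np.load(f'pics/{fn}.npz');C=-c['R'].T@c['t'];d=c['R'].T@np.linalg.inv(c['K'])@[u,v,1];return C+d*(z-C[2])/d[2]
def proj(fn,X):
    c=np.load(f'pics/{fn}.npz');p=c['K']@(c['R']@np.array(X)+c['t']);return p[:2]/p[2]
def pose():
    o=ctrl.get_obs();return o
E
python3 - <<'E'
from h import *
for n in ('scene','side','wrist'):
    c=snap(n,n+'0');print(n,-c['R'].T@c['t'],c['R'].tolist())
a=cv2.imread('pics/scene0.png');b=cv2.imread('pics/wrist0.png')
cv2.imwrite('pics/scene0b.png',cv2.resize(a,(800,600)))
print(ctrl.get_obs(),ctrl.tcp_to_grasp)
E
```

```text
scene [ 1.34982106 -0.05883402  1.15582936] [[0.08407573024511866, 0.9964557859671739, -0.0026717403113304815], [0.8010147702491408, -0.06917979715631921, -0.5946339155380616], [-0.5927112361230096, 0.04785417722573101, -0.8039921444240496]]
side [ 0.09963109 -0.48780671  0.76036278] [[0.762867689145834, -0.6465546165239058, -0.00012926298826015036], [-0.4839835657840057, -0.5709180475804343, -0.663183602781269], [0.4287106214083038, 0.5059839036951375, -0.7484567404286877]]
wrist [0.04862697 0.55483985 0.38399978] [[0.23348275615535252, 0.9723609226186346, -0.00019683073966159597], [0.933163707433474, -0.22401383893316626, 0.2811108235117274], [0.27329708689833543, -0.0658182051613784, -0.9596752920452942]]
{'time_s': 0.15, 'qpos': array([ 1.26841601e+00,  3.00363525e-01,  1.52139036e+00,  1.71610927e-05,
        1.32068427e+00, -6.66004626e-02]), 'joint_vel': array([-0.00073134, -0.00130666, -0.00136018, -0.00051209,  0.00167917,
        0.00049595]), 'tau': array([ 5.10037717e-04, -5.31960046e+01, -3.52820063e+01,  7.08117639e-02,
        2.36029818e-02, -1.54321373e-05]), 'ee_pos': array([0.12848003, 0.53477392, 0.40422595]), 'eef_rot': array([-3.14075013e+00, -7.28560174e-05,  2.90580852e+00]), 'force': array([-0.78408336, -0.60929389, -0.26190517]), 'moment': array([-0.02416878,  0.03512059,  0.01673274]), 'grip_force': 0.0, 'grip_width': 0.09394453427123191} 0.1804
```

View pics/scene0b.png

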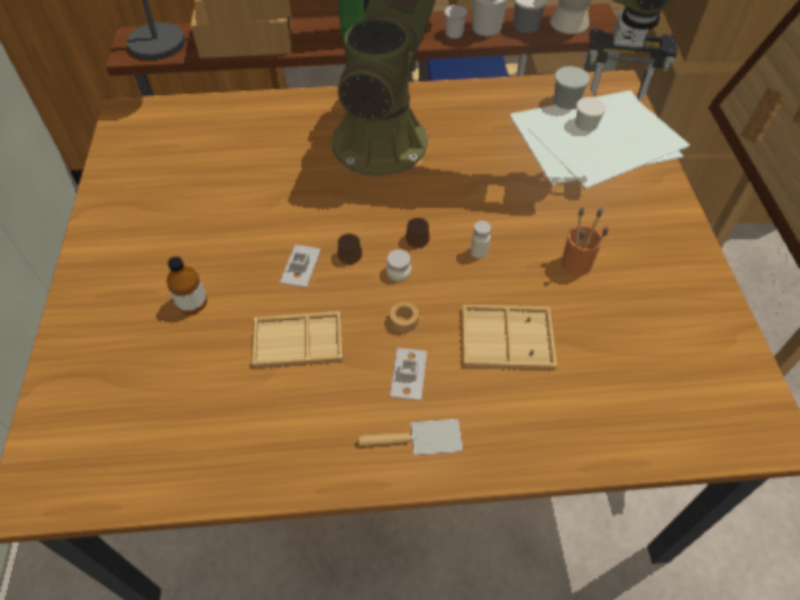

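View pics/side0.png

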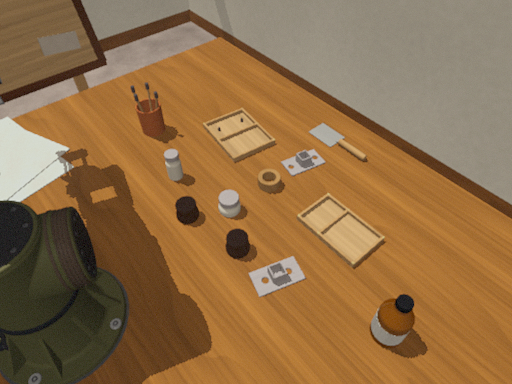

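The scene view (800-wide) shows the squat jar at (398,265), with black look-alikes at (349,249) and (418,233). The slim jar is at (481,238), though the white cup on the paper at (590,113) could be mistaken for it. The tape is at (404,317), the pin tray at (508,337) and the plain tray at (297,340). The palette candidates are at (300,265) and (408,373). I'll check those in one close crop.

```bash
python3 - <<'E'
from h import *
a=cv2.imread('pics/scene0.png');b=cv2.imread('pics/side0.png')
f=lambda i,x,y,w=80,h=60:cv2.resize(i[y:y+h,x:x+w],(400,300),interpolation=cv2.INTER_CUBIC)
c=np.vstack([np.hstack([f(a,152,140),f(a,222,210)]),np.hstack([f(b,238,245),f(b,264,132)])])
cv2.imwrite('pics/crop1.png',c)
s=.64
for n,u,v,z in [('palA(left)',300,266,.004),('palB',408.5,374,.004),('squat top',398.5,258,.048),('slim top',482,228,.085),('tape top',404,312,.03),
 ('pt c1',461,307,.016),('pt c2',550,306,.016),('pt c3',555,366,.016),('pt c4',462,366,.016),('pin1',528,320,.019),('pin2',531,352,.019),
 ('pl1',254,318,.016),('pl2',341,313,.016),('pl3',342,359,.016),('pl4',252,365,.016),('pot',581,268,0),('bottle',190,305,0)]:
    print(n,px('scene0',u*s,v*s,z).round(3))
for n,u,v,z in [('palA',277,276,.004),('palB',303.5,161.5,.004),('squat top',230,197,.048),('slim top',172.5,154,.085),('tape top',269,177,.03),('pt',239,110,.016),('pt',274,135,.016),('pt',237,160,.016),('pt',203,126,.016),('pl',330,196,.016),('pl',383,237,.016),('pl',356,264,.016),('pl',298,220,.016)]:
    print('side',n,px('side0',u,v,z).round(3))
E
```

```text
palA(left) [ 0.402 -0.202  0.004]
palB [0.696 0.012 0.004]
squat top [0.434 0.015 0.048]
slim top [0.397 0.198 0.085]
tape top [0.564 0.015 0.03 ]
pt c1 [0.552 0.136 0.016]
pt c2 [0.565 0.322 0.016]
pt c3 [0.709 0.301 0.016]
pt c4 [0.693 0.118 0.016]
pin1 [0.598 0.269 0.019]
pin2 [0.675 0.259 0.019]
pl1 [ 0.543 -0.295  0.016]
pl2 [ 0.546 -0.115  0.016]
pl3 [ 0.657 -0.117  0.016]
pl4 [ 0.656 -0.294  0.016]
pot [0.458 0.419 0.   ]
bottle [ 0.486 -0.436  0.   ]
side palA [ 0.396 -0.206  0.004]
side palB [0.692 0.009 0.004]
side squat top [0.435 0.009 0.048]
side slim top [0.393 0.191 0.085]
side tape top [0.562 0.009 0.03 ]
side pt [0.69  0.297 0.016]
side pt [0.695 0.136 0.016]
side pt [0.546 0.124 0.016]
side pt [0.558 0.306 0.016]
side pl [ 0.646 -0.131  0.016]
side pl [ 0.647 -0.296  0.016]
side pl [ 0.544 -0.302  0.016]
side pl [ 0.531 -0.133  0.016]
```

View pics/crop1.png

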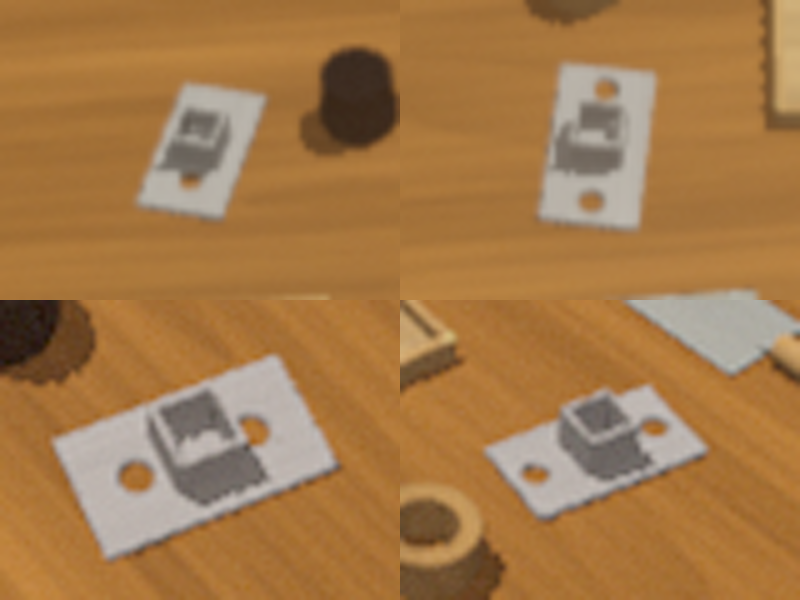

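Palette B at (408,373) has the far holes, so it is the right one. Palette A at (300,265) has its holes next to the cup and stays where it is. The pin bay and the narrow bay are both on the world +y side. Next I'll plan the move to above the pin tray.

```bash
cat >> h.py <<'E'
def go(x,y,z,palyaw_deg=None):
    "shift (cm) and az to bring TCP to x,y,z with tool y along palyaw+90 (mod 180)"
    o=ctrl.get_obs();R=Ro.from_euler('xyz',o['eef_rot']).as_matrix()
    s=R.T@(np.array([x,y,z])-o['ee_pos'])*100
    a=np.arctan2(R[1,1],R[0,1]);az=0
    if palyaw_deg is not None:
        d=np.radians(palyaw_deg+90)-a; d=(d+np.pi/2)%np.pi-np.pi/2; az=-d
    print('pos',o['ee_pos'].round(4),'F',o['force'].round(1),'w',round(o['grip_width'],4),'tilt',R[:,2].round(3),'tooly',np.degrees(a).round(2),'q6',o['qpos'][5].round(2))
    print('SHIFT cm',s.round(2),'az',round(az,4))
E
python3 - <<'E'
from h import *
c=np.array([[254,223],[273.2,224.4],[250,253.6],[270,255.6]])
P=[px('scene0',u,v,.004)[:2] for u,v in c];P=np.array(P);print(P.round(3),P.mean(0))
print(np.load('pics/wrist0.npz')['K'])
go(.60,.20,.42,-6)
E
```

```text
[[ 0.635 -0.006]
 [ 0.645  0.054]
 [ 0.742 -0.027]
 [ 0.753  0.033]] [0.69358582 0.01365178]
[[292.30380721   0.         256.45845231]
 [  0.         292.30380721 187.76499387]
 [  0.           0.           1.        ]]
pos [0.1285 0.5348 0.4042] F [-0.8 -0.6 -0.3] w 0.0939 tilt [-0.    -0.001 -1.   ] tooly 76.49 q6 -0.07
SHIFT cm [-53.67 -21.54  -1.56] az -0.1311
```

```bash
python3 -m jog '[[-53.7,-21.5,-1.5,0,0,-0.131],[-53.7,-21.5,-1.5,0,0,-0.131],[-53.7,-21.5,-1.5,0,0,-0.131],[-53.7,-21.5,-1.5,0,0,-0.131],[-53.7,-21.5,-1.5,0,0,-0.131],[-53.7,-21.5,-1.5,0,0,-0.131],[-53.7,-21.5,-1.5,0,0,-0.131],[-53.7,-21.5,-1.5,0,0,-0.131]]'; python3 -c "
from h import *
go(.60,.20,.42,-6)"
```

```text
time_s: 0.95
ee_pos: [0.4561, 0.302, 0.415]
eef_rot: [-3.142, -0.0, 3.037]
force: [-0.5, 0.8, -0.6]
grip_width: 0.0936
grip_force: 0.0
pos [0.4561 0.302  0.415 ] F [-0.5  0.8 -0.6] w 0.0936 tilt [-0. -0. -1.] tooly 83.99 q6 -0.95
SHIFT cm [-15.38  -8.64  -0.5 ] az -0.0002
```

```bash
python3 -m jog '[[-14,-8,-0.5,0,0,0],[-14,-8,-0.5,0,0,0],[-14,-8,-0.5,0,0,0],[-14,-8,-0.5,0,0,0],[-14,-8,-0.5,0,0,0],[-14,-8,-0.5,0,0,0]]'; python3 -c "
from h import *
snap('wrist','w1')
go(.60,.20,.42,-6)"
```

```text
time_s: 1.55
ee_pos: [0.5849, 0.2101, 0.4197]
eef_rot: [-3.142, -0.001, 3.037]
force: [-0.6, 0.4, -0.0]
grip_width: 0.0939
grip_force: 0.0
pos [0.5846 0.2105 0.42  ] F [-0.1 -0.6 -0.1] w 0.0944 tilt [-0.  0. -1.] tooly 84.07 q6 -1.18
SHIFT cm [-1.64 -0.88  0.  ] az 0.0012
```

View pics/w1.png

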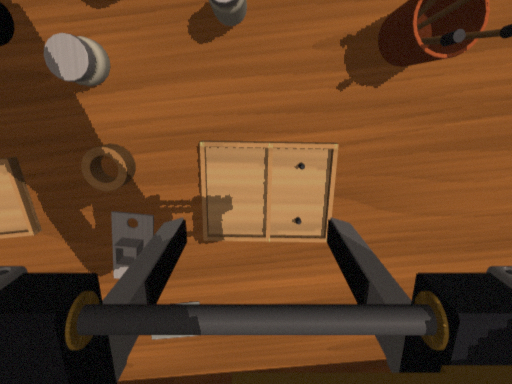

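The wrist view shows the pin tray with corners near (200,142), (338,145), (330,241) and (204,242), and pins near (302,166) and (298,220). The squat jar lid is at (68,58), the tape at (105,168) and the palette at (130,240).

```bash
python3 - <<'E'
from h import *
a=cv2.imread('pics/w1.png')
cv2.imwrite('pics/crop2.png',np.vstack([cv2.resize(a[130:250,190:350],(800,600),interpolation=cv2.INTER_CUBIC)]))
g=cv2.cvtColor(a,cv2.COLOR_BGR2GRAY)
for x,y in((302,166),(298,220)):
    p=g[y-10:y+11,x-12:x+13];m=(p<50).astype(np.uint8)
    n,l,s,c=cv2.connectedComponentsWithStats(m)
    for k in range(1,n):print(s[k],c[k]+[x-12,y-10])
for z in (.016,):
  for u,v in((200,142),(338,145),(204,242),(328,241)):print(px('w1',u,v,z).round(4))
E
```

```text
[ 8  8  5  4 13] [299.92307692 165.07692308]
[ 9  8  5  5 18] [296.94444444 219.77777778]
[0.545  0.1413 0.016 ]
[0.5677 0.3207 0.016 ]
[0.6881 0.1243 0.016 ]
[0.7052 0.3027 0.016 ]
```

View pics/crop2.png

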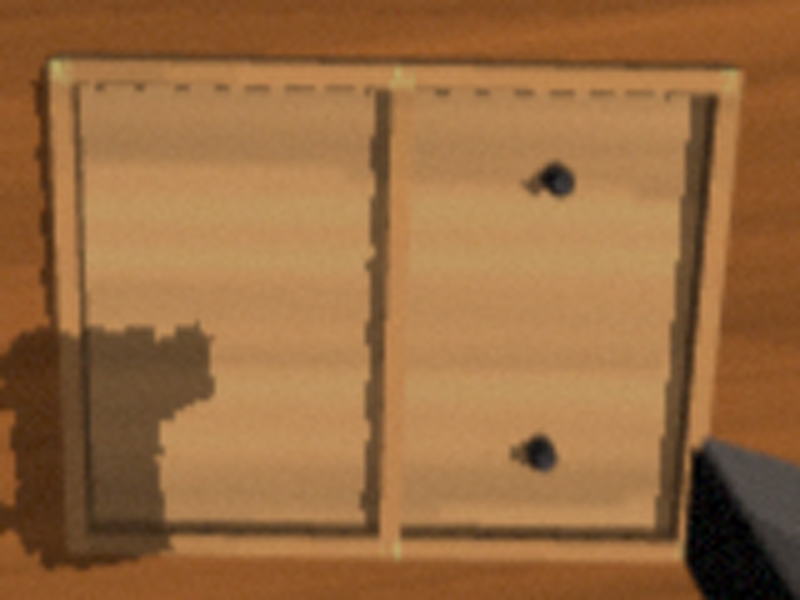

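```bash
cat >> h.py <<'E'
from scipy.optimize import least_squares
def fit(fn,pts,x0):
    def f(p):
        c,s=np.cos(p[2]),np.sin(p[2])
        return np.concatenate([proj(fn,[p[0]+c*X-s*Y,p[1]+s*X+c*Y,Z])-np.array(uv) for (X,Y,Z),uv in pts])
    r=least_squares(f,x0);print('fit',r.x[:2].round(4),'deg',np.degrees(r.x[2]).round(2),'res px',r.fun.reshape(-1,2).round(1).tolist());return r.x
E
python3 - <<'E'
from h import *
P=[((-.071,-.091,.016),(199.8,142.2)),((-.071,.091,.016),(338.2,144)),((.071,-.091,.016),(203.4,240.6)),((.071,.091,.016),(326.8,241.2)),((-.04,.045,.016),(301.6,166.2)),((.04,.045,.016),(298.4,220.6))]
p=fit('w1',P,[.63,.22,-.1])
c,s=np.cos(p[2]),np.sin(p[2])
for X,Y in((0,.045),(0,-.043)):print((p[0]+c*X-s*Y).round(4),(p[1]+s*X+c*Y).round(4))
fit('w1',P[4:],[.63,.22,-.1])
print('pins',[px('w1',*P[k][1],.017).round(4) for k in(4,5)])
go(.68,.012,.34,-11)
E
```

```text
fit [0.6255 0.2219] deg -6.88 res px [[-0.8, -0.8], [-0.2, -0.4], [-0.6, -0.4], [2.0, 0.8], [-0.1, 0.1], [-0.2, 1.1]]
0.6309 0.2666
0.6204 0.1792
fit [0.6249 0.2221] deg -6.74 res px [[0.0, -0.5], [-0.0, 0.6]]
pins [array([0.5909, 0.2713, 0.017 ]), array([0.6686, 0.262 , 0.017 ])]
pos [0.5846 0.2105 0.42  ] F [-0.1 -0.6 -0.1] w 0.0944 tilt [-0.  0. -1.] tooly 84.07 q6 -1.18
SHIFT cm [-11.54 -18.75   8.  ] az 0.0885
```

```bash
python3 -m jog '[[-9.5,-18.7,6,0,0,0.088],[-9.5,-18.7,6,0,0,0.088],[-9.5,-18.7,6,0,0,0.088],[-9.5,-18.7,6,0,0,0.088],[-9.5,-18.7,6,0,0,0.088],[-9.5,-18.7,6,0,0,0.088],[-9.5,-18.7,6,0,0,0.088]]'; python3 -c "
from h import *
c=snap('wrist','w2')
cv2.imwrite('pics/w2b.png',cv2.resize(c['img'],(800,600)))
go(.694,.012,.34,-11)"
```

```text
time_s: 2.3
ee_pos: [0.66, 0.0152, 0.3606]
eef_rot: [3.141, 0.0, 2.95]
force: [0.4, 0.0, -0.2]
grip_width: 0.0946
grip_force: 0.0
pos [0.66   0.0156 0.3609] F [0.1 0.3 0.7] w 0.094 tilt [ 0.001  0.    -1.   ] tooly 79.07 q6 -1.41
SHIFT cm [-3.4   0.3   2.09] az 0.0012
```

View pics/w2b.png

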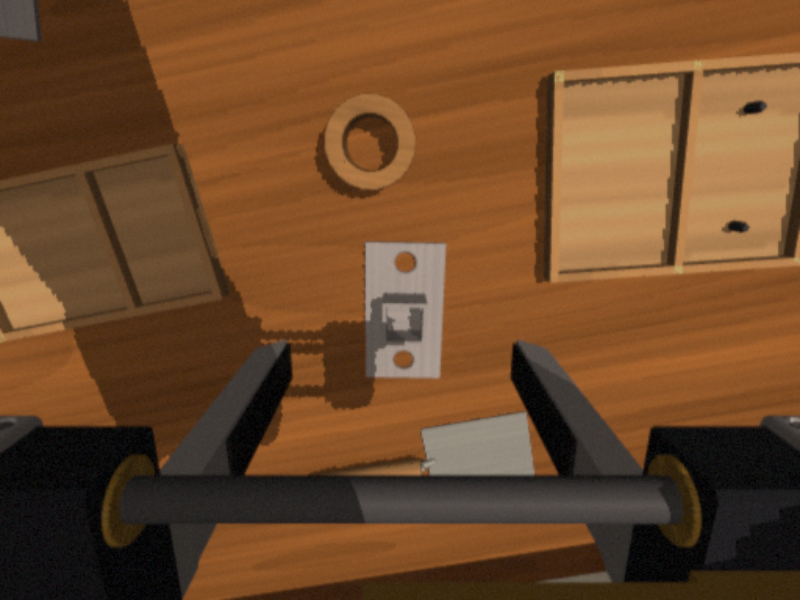

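The palette has holes at (405,262) and (403,358) near the plate ends, with plate corners at (365,242), (446,243), (440,378) and (366,377). The tape ring's top is centred at about (370,140).

```bash
python3 - <<'E'
from h import *
s=.64
P=[((-.055,-.03,.004),(365*s,242*s)),((-.055,.03,.004),(446*s,243*s)),((.055,-.03,.004),(366*s,378*s)),((.055,.03,.004),(440*s,378*s)),((-.04,0,.003),(405*s,262*s)),((.04,0,.003),(403.5*s,358.5*s))]
p=fit('w2',P,[.694,.012,-.19])
print('tape',px('w2',370*s,138*s,.03).round(4))
go(p[0],p[1],.2064,np.degrees(p[2]))
E
```

```text
fit [0.6924 0.013 ] deg -11.74 res px [[0.0, 0.1], [-0.2, 0.2], [0.1, -0.9], [0.1, -0.3], [0.0, 0.1], [-0.0, 0.7]]
tape [0.5628 0.0152 0.03  ]
pos [0.66   0.0156 0.3609] F [0.1 0.3 0.7] w 0.094 tilt [ 0.001  0.    -1.   ] tooly 79.07 q6 -1.41
SHIFT cm [-3.22  0.36 15.45] az 0.0142
```

```bash
python3 -m jog '[[-3.2,0.4,4,0,0,0.014],[-3.2,0.4,9,0,0,0.014],[-3.2,0.4,13,0,0,0.014],[-3.2,0.4,14.5,0,0,0.014],[-3.2,0.4,15.4,0,0,0.014],[-3.2,0.4,15.4,0,0,0.014],[-3.2,0.4,15.4,0,0,0.014]]' 90 20; python3 -c "
from h import *
go(.6924,.013,.2064,-11.74)"
```

```text
time_s: 3.05
ee_pos: [0.6931, 0.0116, 0.2086]
eef_rot: [3.141, 0.003, 2.935]
force: [-0.2, -0.4, 0.2]
grip_width: 0.0844
grip_force: 0.0
pos [0.6931 0.0116 0.2086] F [-0.2 -0.4  0.2] w 0.0844 tilt [ 0.003 -0.    -1.   ] tooly 78.17 q6 -1.4
SHIFT cm [0.1  0.12 0.22] az -0.0015
```

```bash
python3 -m jog '[[0,0.1,0.15,0,0,0],[0,0.1,0.15,0,0,0],[0,0.1,0.15,0,0,0],[0,0.1,0.15,0,0,0],[0,0.1,0.15,0,0,0],[0,0.1,0.15,0,0,0],[0,0.1,0.15,0,0,0],[0,0.1,0.15,0,0,0]]' 20 25; python3 -c "
from h import *
go(.6924,.013,.2064,-11.74)"
```

```text
time_s: 3.85
ee_pos: [0.6928, 0.0122, 0.2045]
eef_rot: [-3.142, -0.0, 2.935]
force: [0.4, 0.5, 1.2]
grip_width: 0.0317
grip_force: 25.0
pos [0.6928 0.0122 0.2045] F [0.4 0.5 1.2] w 0.0317 tilt [-0. -0. -1.] tooly 78.15 q6 -1.4
SHIFT cm [ 0.06  0.07 -0.19] az -0.0018
```

```bash
python3 -m jog '[[0,0,-2,0,0,0],[0,0,-6,0,0,0],[0,0,-10,0,0,0],[0,0,-10,0,0,0],[0,0,-10,0,0,0]]'; python3 -c "
from h import *
go(.6303,.2667,.28,-6.88)"
```

```text
time_s: 4.35
ee_pos: [0.6928, 0.0123, 0.3051]
eef_rot: [3.141, 0.001, 2.935]
force: [-0.3, -0.0, -2.0]
grip_width: 0.0317
grip_force: 25.0
pos [0.6928 0.0123 0.3051] F [-0.3 -0.  -2. ] w 0.0317 tilt [ 0.001 -0.    -1.   ] tooly 78.15 q6 -1.4
SHIFT cm [11.34 23.62  2.5 ] az -0.0867
```

```bash
python3 -m jog '[[11.3,23.6,2.5,0,0,-0.087],[11.3,23.6,2.5,0,0,-0.087],[11.3,23.6,2.5,0,0,-0.087],[11.3,23.6,2.5,0,0,-0.087],[11.3,23.6,2.5,0,0,-0.087],[11.3,23.6,2.5,0,0,-0.087],[11.3,23.6,2.5,0,0,-0.087],[11.3,23.6,2.5,0,0,-0.087]]'; python3 -m jog '[[0,0,0,0,0,0],[0,0,0,0,0,0]]';python3 -c "
from h import *
c=snap('wrist','w3')
cv2.imwrite('pics/w3b.png',cv2.resize(c['img'],(800,600)))
go(.6303,.2667,.2105,-6.88)"
```

```text
time_s: 5.15
ee_pos: [0.631, 0.2653, 0.2785]
eef_rot: [-3.141, -0.001, 3.021]
force: [0.0, -0.5, -0.7]
grip_width: 0.0321
grip_force: 25.0
time_s: 5.35
ee_pos: [0.6313, 0.2648, 0.2795]
eef_rot: [-3.142, 0.0, 3.02]
force: [0.6, 0.4, -0.3]
grip_width: 0.032
grip_force: 25.0
pos [0.6312 0.2651 0.2796] F [ 0.1 -0.1 -0.4] w 0.0317 tilt [ 0.  0. -1.] tooly 83.04 q6 -1.11
SHIFT cm [0.11 0.15 6.91] az -0.0014
```

View pics/w3b.png

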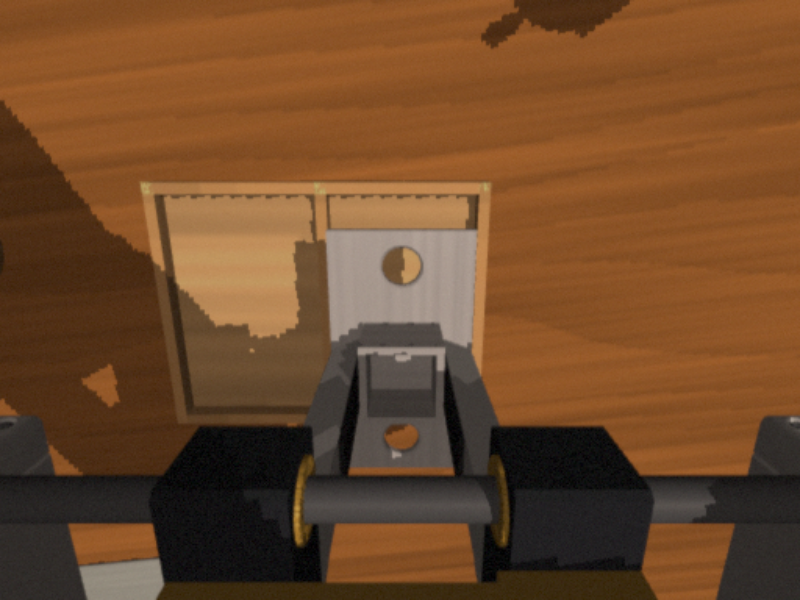

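The held palette shows its front hole at (402,266) and its front corners at (326,230) and (477,231). The tray corners are at (142,183), (491,184) and (182,424), with the divider end at (318,184).

```bash
python3 - <<'E'
from h import *
s=.64;zz=.0796
P=[((-.071,-.091,.016),(142*s,183*s)),((-.071,.091,.016),(491*s,184*s)),((.071,-.091,.016),(182*s,424*s))]
p=fit('w3',P,[.6255,.222,-.12])
c,q=np.cos(p[2]),np.sin(p[2]);print('bay',(p[0]-q*.045).round(4),(p[1]+c*.045).round(4))
Q=[((-.055,-.03,zz),(326.5*s,230*s)),((-.055,.03,zz),(477*s,230.5*s)),((-.04,0,zz-.001),(402*s,266*s)),((.055,-.03,zz),(349*s,467*s)),((.055,.03,zz),(453*s,467*s)),((.04,0,zz-.001),(401*s,437*s))]
fit('w3',Q,[.631,.265,-.12])
E
```

```text
fit [0.6268 0.2232] deg -6.77 res px [[-0.1, 0.7], [1.2, -0.8], [-1.3, 0.4]]
bay 0.6321 0.2679
fit [0.6307 0.2663] deg -7.14 res px [[-0.5, -0.3], [0.6, -0.4], [-0.2, 0.2], [-8.3, 0.3], [8.3, 0.5], [0.1, 0.7]]
```

```bash
python3 -m jog '[[-0.1,0.15,2,0,0,-0.005],[-0.1,0.15,4,0,0,-0.005],[-0.1,0.15,5,0,0,-0.005],[-0.1,0.15,5,0,0,-0.005],[-0.1,0.15,5.5,0,0,-0.005],[-0.1,0.15,6,0,0,-0.005],[-0.1,0.15,6.5,0,0,-0.005],[-0.1,0.15,6.7,0,0,-0.005]]'; python3 -m jog '[[0,0,0,0,0,0],[0,0,0,0,0,0]]';python3 -c "
from h import *
go(.6315,.267,.2105,-6.88)"
```

```text
time_s: 6.2
ee_pos: [0.6318, 0.2678, 0.2121]
eef_rot: [-3.141, -0.0, 3.027]
force: [-0.0, -0.4, -1.0]
grip_width: 0.0316
grip_force: 25.0
time_s: 6.4
ee_pos: [0.6319, 0.2678, 0.2127]
eef_rot: [3.141, 0.0, 3.027]
force: [0.5, -0.0, -1.7]
grip_width: 0.0316
grip_force: 25.0
pos [0.6319 0.2678 0.2127] F [ 0.5 -0.  -1.7] w 0.0316 tilt [ 0.  0. -1.] tooly 83.43 q6 -1.11
SHIFT cm [ 0.03 -0.09  0.22] az 0.0053
```

It's 2 mm above the floor with no contact force, so the pins are inside the holes. I'll lower it, release and rise.

```bash
python3 -m jog '[[0,0,0.2,0,0,0],[0,0,0.2,0,0,0],[0,0,0.2,0,0,0]]'; python3 -m jog '[[0,0,0,0,0,0],[0,0,0,0,0,0],[0,0,0,0,0,0],[0,0,-1,0,0,0],[0,0,-5,0,0,0],[0,0,-10,0,0,0],[0,0,-15,0,0,0],[0,0,-15,0,0,0]]' 48;python3 -c "
from h import *
c=snap('wrist','w4')
cv2.imwrite('pics/w4b.png',cv2.resize(c['img'],(800,600)))
go(.44,.012,.36,-6.88)"
```

```text
time_s: 6.7
ee_pos: [0.6319, 0.2678, 0.2105]
eef_rot: [-3.142, 0.0, 3.027]
force: [-0.4, -0.4, -1.2]
grip_width: 0.032
grip_force: 25.0
time_s: 7.5
ee_pos: [0.6319, 0.2678, 0.3698]
eef_rot: [3.136, 0.011, 3.027]
force: [0.7, 0.2, -0.1]
grip_width: 0.0451
grip_force: 0.0
pos [0.6318 0.2678 0.3655] F [-0.5 -0.  -1. ] w 0.0449 tilt [ 0.007  0.003 -1.   ] tooly 83.43 q6 -1.11
SHIFT cm [ 16.12 -27.61   0.35] az 0.0054
```

View pics/w4b.png

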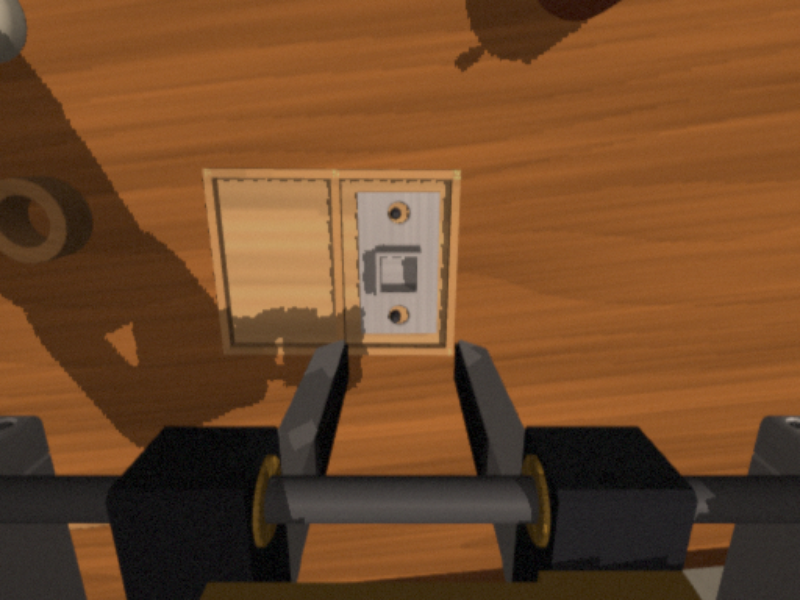

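The palette is seated: both pins show inside its holes at (398,212) and (398,316), and it lies flat. Next is the squat jar, with the fingers closing along world x so they fit the free bay.

```bash
python3 -c "
from h import *
print(px('w1',68,58,.048))
go(.435,.03,.36,-90)"
```

```text
[0.43453798 0.01691232 0.048     ]
pos [0.6318 0.2678 0.3655] F [-0.5 -0.  -1. ] w 0.0449 tilt [ 0.007  0.003 -1.   ] tooly 83.43 q6 -1.11
SHIFT cm [ 16.83 -25.87   0.35] az 1.4561
```

```bash
python3 -m jog '[[16.8,-25.9,0.2,0,0,1.456],[16.8,-25.9,0.2,0,0,1.456],[16.8,-25.9,0.2,0,0,1.456],[16.8,-25.9,0.2,0,0,1.456],[16.8,-25.9,0.2,0,0,1.456],[16.8,-25.9,0.2,0,0,1.456],[16.8,-25.9,0.2,0,0,1.456],[16.8,-25.9,0.2,0,0,1.456]]' 90;python3 -c "
from h import *
go(.435,.03,.36,-90)"
```

```text
time_s: 8.35
ee_pos: [0.4341, 0.0285, 0.3582]
eef_rot: [-3.141, -0.0, 1.818]
force: [1.1, 0.1, 0.2]
grip_width: 0.0843
grip_force: 0.0
pos [0.4341 0.0285 0.3582] F [1.1 0.1 0.2] w 0.0843 tilt [-0.001 -0.    -1.   ] tooly 14.19 q6 -0.27
SHIFT cm [ 0.12  0.12 -0.18] az 0.2477
```

```bash
python3 -m jog '[[0,0,0,0,0,0.24],[0,0,0,0,0,0.24],[0,0,0,0,0,0.24],[0,0,0,0,0,0.24]]';python3 -c "
from h import *
c=snap('wrist','w5')
cv2.imwrite('pics/w5b.png',cv2.resize(c['img'],(800,600)))
go(.435,.015,.207,-90)"
```

```text
time_s: 8.75
ee_pos: [0.4352, 0.0297, 0.3581]
eef_rot: [-3.141, -0.0, 1.59]
force: [0.1, 0.0, 0.8]
grip_width: 0.0847
grip_force: 0.0
pos [0.4352 0.0297 0.3582] F [ 0.1  0.4 -0. ] w 0.0845 tilt [-0.001  0.    -1.   ] tooly 1.07 q6 -0.03
SHIFT cm [-1.47 -0.04 15.12] az 0.0187
```

View pics/w5b.png

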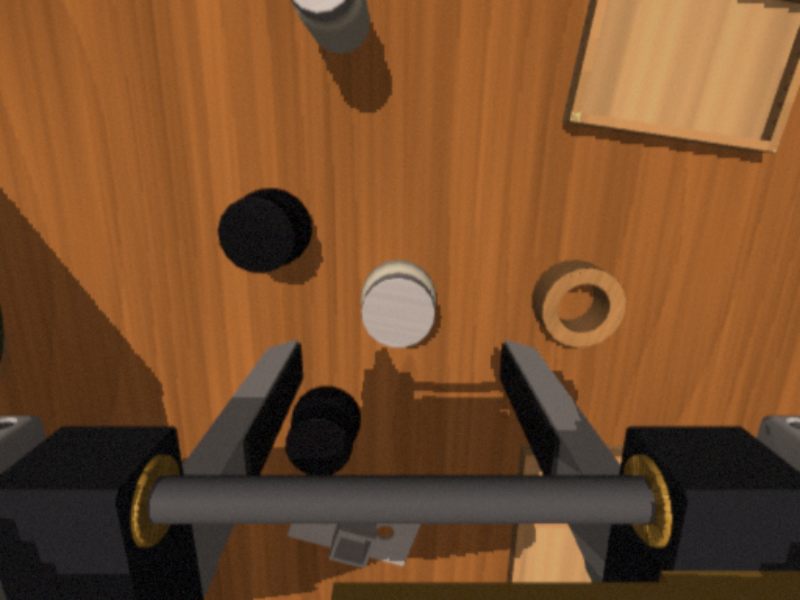

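The squat jar's lid is centred at (399,311), with black jars at (258,235) and (320,445). The tape top is at (583,307).

```bash
python3 -c "
from h import *
s=.64
j=px('w5',399*s,311*s,.048);print(j, px('w5',258*s,235*s,.048),px('w5',320*s,446*s,.048),'tape',px('w5',583*s,307*s,.03),px('w5',436*s,311*s,.048)-j)
go(j[0],j[1],.207,-90)"
```

```text
[0.43415082 0.0158057  0.048     ] [0.34330921 0.0651278  0.048     ] [ 0.37810906 -0.08963824  0.048     ] tape [0.56441747 0.01530523 0.03      ] [0.02474532 0.00048334 0.        ]
pos [0.4352 0.0297 0.3582] F [ 0.1  0.4 -0. ] w 0.0845 tilt [-0.001  0.    -1.   ] tooly 1.07 q6 -0.03
SHIFT cm [-1.39 -0.12 15.12] az 0.0187
```

Black jars are clear of the fingers. I'll descend, then grip.

```bash
python3 -m jog '[[-1.4,-0.1,3,0,0,0],[-1.4,-0.1,7,0,0,0],[-1.4,-0.1,11,0,0,0],[-1.4,-0.1,14,0,0,0],[-1.4,-0.1,15,0,0,0],[-1.4,-0.1,15,0,0,0],[-1.4,-0.1,15,0,0,0]]' ; python3 -m jog '[[0,0,0,0,0,0],[0,0,0,0,0,0],[0,0,0,0,0,0],[0,0,0,0,0,0],[0,0,0,0,0,0],[0,0,0,0,0,0]]' 40 25; python3 -c "
from h import *
go(.434,.0158,.207,-90)"
```

```text
time_s: 9.5
ee_pos: [0.435, 0.0157, 0.2097]
eef_rot: [3.14, 0.0, 1.588]
force: [0.5, 0.1, 0.7]
grip_width: 0.0845
grip_force: 0.0
time_s: 10.1
ee_pos: [0.4346, 0.0157, 0.2088]
eef_rot: [3.141, 0.0, 1.587]
force: [-1.9, -0.2, 6.5]
grip_width: 0.0546
grip_force: 25.0
pos [0.4346 0.0157 0.2088] F [-1.9 -0.2  6.5] w 0.0546 tilt [ 0. -0. -1.] tooly 0.92 q6 -0.06
SHIFT cm [ 0.01 -0.06  0.18] az 0.0161
```

```bash
python3 -m jog '[[0,0,-2,0,0,0],[0,0,-6,0,0,0],[0,0,-10,0,0,0],[0,0,-10,0,0,0],[0,0,-10,0,0,0]]'; python3 -c "
from h import *
go(.6209,.1797,.28,-96.9)"
```

```text
time_s: 10.6
ee_pos: [0.4344, 0.0157, 0.3085]
eef_rot: [3.141, 0.0, 1.587]
force: [-0.1, 0.0, -2.4]
grip_width: 0.0549
grip_force: 25.0
pos [0.4344 0.0157 0.3085] F [-0.1  0.  -2.4] w 0.0549 tilt [ 0.001 -0.    -1.   ] tooly 0.92 q6 -0.06
SHIFT cm [16.1  18.91  2.86] az 0.1364
```

```bash
python3 -m jog '[[4,4.7,0,0,0,0.03],[8,9.4,0,0,0,0.07],[12,14,0,0,0,0.1],[16.1,18.9,1,0,0,0.136],[16.1,18.9,2,0,0,0.136],[16.1,18.9,3,0,0,0.136],[16.1,18.9,3,0,0,0.136],[16.1,18.9,3,0,0,0.136]]'; python3 -c "
from h import *
go(.6209,.1797,.2148,-96.9)"
```

```text
time_s: 11.4
ee_pos: [0.6204, 0.179, 0.2775]
eef_rot: [-3.139, 0.001, 1.45]
force: [0.7, -0.6, -1.1]
grip_width: 0.0545
grip_force: 25.0
pos [0.6204 0.179  0.2775] F [ 0.7 -0.6 -1.1] w 0.0545 tilt [-0.002 -0.001 -1.   ] tooly -6.9 q6 0.34
SHIFT cm [0.08 0.06 6.27] az 0.0
```

```bash
python3 -m jog '[[0.1,0,2,0,0,0],[0.1,0,4,0,0,0],[0.1,0,5,0,0,0],[0.1,0,5.5,0,0,0],[0.1,0,6,0,0,0],[0.1,0,6.1,0,0,0],[0.1,0,6.1,0,0,0],[0.1,0,6.1,0,0,0]]'; python3 -c "
from h import *
go(.6209,.1797,.2148,-96.9)"
```

```text
time_s: 12.2
ee_pos: [0.6211, 0.1807, 0.2181]
eef_rot: [3.141, -0.0, 1.451]
force: [0.1, -0.5, -1.8]
grip_width: 0.0543
grip_force: 25.0
pos [0.6211 0.1807 0.2181] F [ 0.1 -0.5 -1.8] w 0.0543 tilt [ 0.001  0.    -1.   ] tooly -6.87 q6 0.35
SHIFT cm [-0.1  -0.01  0.33] az 0.0005
```

```bash
python3 -m jog '[[-0.1,0,0.2,0,0,0],[-0.1,0,0.35,0,0,0],[-0.1,0,0.35,0,0,0],[-0.1,0,0.35,0,0,0]]'; python3 -m jog '[[0,0,0,0,0,0],[0,0,0,0,0,0],[0,0,0,0,0,0],[0,0,-2,0,0,0],[0,0,-6,0,0,0],[0,0,-11,0,0,0],[0,0,-16,0,0,0],[0,0,-16,0,0,0]]' 80;python3 -c "
from h import *
c=snap('wrist','w6')
go(.395,.194,.37,0)"
```

```text
time_s: 12.6
ee_pos: [0.621, 0.1796, 0.2149]
eef_rot: [3.141, -0.0, 1.451]
force: [-3.3, -1.3, 7.3]
grip_width: 0.0547
grip_force: 25.0
time_s: 13.4
ee_pos: [0.6211, 0.1798, 0.3819]
eef_rot: [3.131, -0.004, 1.451]
force: [0.2, 1.0, -0.7]
grip_width: 0.0749
grip_force: 0.0
pos [0.6209 0.1797 0.3777] F [1.1 0.3 0.3] w 0.0755 tilt [ 0.006  0.001 -1.   ] tooly -6.87 q6 0.35
SHIFT cm [ -1.29 -22.61   0.63] az 1.4508
```

View pics/w6.png

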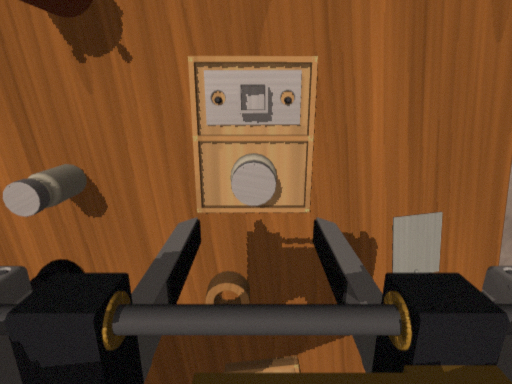

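The jar stands upright in the free bay, lid at (254,183). The slim jar's top is at (24,197).

```bash
python3 -c "
from h import *
p=px('w6',24,197.5,.085);print(p);print(px('w5',322*.64,-3*.64,.085))
go(.395,.194,.37,-90)"
```

```text
[0.39568893 0.20099591 0.085     ]
[0.39387659 0.18794675 0.085     ]
pos [0.6209 0.1797 0.3777] F [1.1 0.3 0.3] w 0.0755 tilt [ 0.006  0.001 -1.   ] tooly -6.87 q6 0.35
SHIFT cm [ -1.29 -22.61   0.63] az -0.12
```

```bash
python3 -m jog '[[-1.3,-22.6,0.6,0,0,-0.12],[-1.3,-22.6,0.6,0,0,-0.12],[-1.3,-22.6,0.6,0,0,-0.12],[-1.3,-22.6,0.6,0,0,-0.12],[-1.3,-22.6,0.6,0,0,-0.12],[-1.3,-22.6,0.6,0,0,-0.12],[-1.3,-22.6,0.6,0,0,-0.12]]' 85; python3 -c "
from h import *
c=snap('wrist','w7')
go(.395,.195,.225,-90)"
```

```text
time_s: 14.15
ee_pos: [0.3951, 0.1939, 0.3676]
eef_rot: [-3.141, 0.0, 1.571]
force: [0.9, 0.4, 0.3]
grip_width: 0.0802
grip_force: 0.0
pos [0.3956 0.1939 0.3676] F [-0.4  0.1  0.4] w 0.0798 tilt [-0. -0. -1.] tooly -0.0 q6 0.37
SHIFT cm [ 0.12 -0.05 14.26] az -0.0
```

View pics/w7.png

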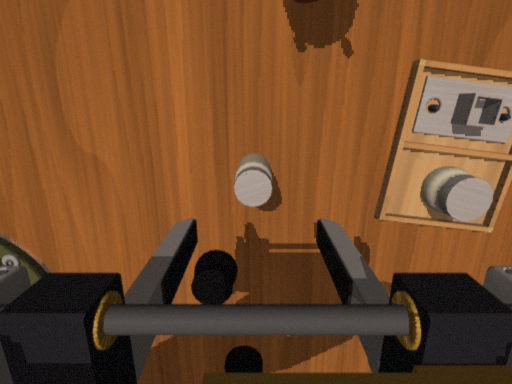

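The slim jar's lid is centred at (254,187).

```bash
python3 -c "
from h import *
p=px('w7',254,187,.085);print(p)
go(p[0],p[1],.225,-90)"
```

```text
[0.39280861 0.20104706 0.085     ]
pos [0.3956 0.1939 0.3676] F [-0.4  0.1  0.4] w 0.0798 tilt [-0. -0. -1.] tooly -0.0 q6 0.37
SHIFT cm [ 0.72 -0.27 14.26] az -0.0
```

```bash
python3 -m jog '[[0.6,-0.2,3,0,0,0],[0.6,-0.2,7,0,0,0],[0.6,-0.2,11,0,0,0],[0.6,-0.2,13.5,0,0,0],[0.6,-0.2,14.2,0,0,0],[0.6,-0.2,14.2,0,0,0],[0.6,-0.2,14.2,0,0,0]]'; python3 -m jog '[[0,0,0,0,0,0],[0,0,0,0,0,0],[0,0,0,0,0,0],[0,0,0,0,0,0],[0,0,0,0,0,0],[0,0,0,0,0,0],[0,0,0,0,0,0]]' 25 25; python3 -c "
from h import *
go(.395,.2,.225,-90)"
```

```text
time_s: 14.9
ee_pos: [0.3937, 0.1999, 0.2269]
eef_rot: [3.14, -0.0, 1.571]
force: [0.6, -0.5, -0.3]
grip_width: 0.0802
grip_force: 0.0
time_s: 15.6
ee_pos: [0.393, 0.1999, 0.2261]
eef_rot: [-3.141, 0.0, 1.571]
force: [-1.6, -0.6, 2.9]
grip_width: 0.0396
grip_force: 25.0
pos [0.393  0.1999 0.2261] F [-1.6 -0.6  2.9] w 0.0396 tilt [-0. -0. -1.] tooly 0.0 q6 0.39
SHIFT cm [0.01 0.2  0.11] az 0.0
```

```bash
python3 -m jog '[[0,0,-2,0,0,0],[0,0,-6,0,0,0],[0,0,-10,0,0,0],[0,0,-12,0,0,0],[0,0,-12,0,0,0]]'; python3 -c "
from h import *
go(.60,-.11,.36,-90)"
```

```text
time_s: 16.1
ee_pos: [0.3932, 0.1999, 0.3483]
eef_rot: [3.137, -0.002, 1.571]
force: [-0.1, 0.0, -2.8]
grip_width: 0.0392
grip_force: 25.0
pos [0.3932 0.1999 0.3483] F [-0.1  0.  -2.8] w 0.0392 tilt [ 0.004  0.002 -1.   ] tooly -0.0 q6 0.39
SHIFT cm [-30.99  20.69  -1.13] az -0.0
```

```bash
python3 -m jog '[[-31,20.7,-1.2,0,0,0],[-31,20.7,-1.2,0,0,0],[-31,20.7,-1.2,0,0,0],[-31,20.7,-1.2,0,0,0],[-31,20.7,-1.2,0,0,0],[-31,20.7,-1.2,0,0,0],[-31,20.7,-1.2,0,0,0],[-31,20.7,-1.2,0,0,0]]'; python3 -m jog '[[0,0,0,0,0,0],[0,0,0,0,0,0]]'; python3 -c "
from h import *
c=snap('wrist','w8')
cv2.imwrite('pics/w8b.png',cv2.resize(c['img'],(800,600)))
go(.6,-.15,.2321,-90)"
```

```text
time_s: 16.9
ee_pos: [0.6011, -0.1136, 0.3554]
eef_rot: [-3.139, -0.0, 1.568]
force: [0.5, 1.3, -1.4]
grip_width: 0.0393
grip_force: 25.0
time_s: 17.1
ee_pos: [0.5999, -0.1102, 0.3559]
eef_rot: [-3.139, -0.001, 1.57]
force: [0.1, 0.3, -1.8]
grip_width: 0.0393
grip_force: 25.0
pos [ 0.5997 -0.1096  0.3565] F [ 0.6  0.2 -2. ] w 0.0395 tilt [-0.002  0.001 -1.   ] tooly 0.02 q6 -0.24
SHIFT cm [-4.05  0.05 12.44] az 0.0003
```

View pics/w8b.png

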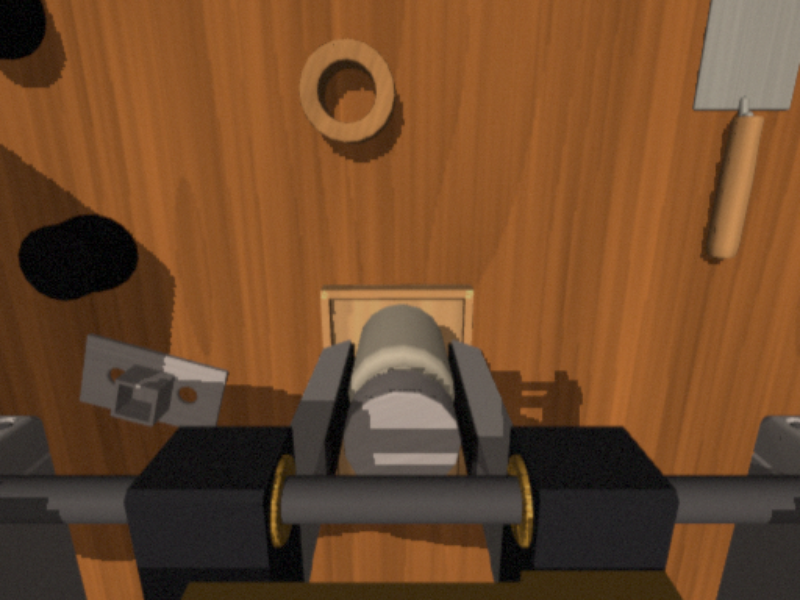

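The jar is held upright. The tray's +y rim corners are at (321,288) and (474,288), and the tape top is centred at about (347,89).

```bash
python3 - <<'E'
from h import *
s=.64
A=[(-.056,.089,.016),(.056,.089,.016)]
for fn,uv in(('w8',[(321,288),(474,288)]),('w2',[(178,145),(221,298)])):
    p=fit(fn,[(a,(u*s,v*s)) for a,(u,v) in zip(A,uv)],[.6,-.205,0])
    c,q=np.cos(p[2]),np.sin(p[2]);print('narrow',p[0]-q*.053,p[1]+c*.053,'wide',p[0]+q*.033,p[1]-c*.033)
print('tape',px('w8',347*s,89*s,.03))
go(.6,-.15,.2321,-90)
E
```

```text
fit [ 0.5967 -0.2052] deg 0.03 res px [[-0.3, 0.0], [0.3, 0.0]]
narrow 0.5966704106026479 -0.15221592688834157 wide 0.5967092716499873 -0.23821591810821902
fit [ 0.5933 -0.2047] deg -2.15 res px [[-0.2, -1.1], [0.2, 1.3]]
narrow 0.595279786418057 -0.15171034720866788 wide 0.5920461366112423 -0.237649532153179
tape [0.56597938 0.0151988  0.03      ]
pos [ 0.5997 -0.1096  0.3565] F [ 0.6  0.2 -2. ] w 0.0395 tilt [-0.002  0.001 -1.   ] tooly 0.02 q6 -0.24
SHIFT cm [-4.05  0.05 12.44] az 0.0003
```

```bash
python3 -m jog '[[-4.2,-0.3,0,0,0,0],[-4.2,-0.3,3,0,0,0],[-4.2,-0.3,7,0,0,0],[-4.2,-0.3,10,0,0,0],[-4.2,-0.3,11.5,0,0,0],[-4.2,-0.3,12,0,0,0],[-4.2,-0.3,12,0,0,0],[-4.2,-0.3,12,0,0,0]]'; python3 -c "
from h import *
go(.5965,-.152,.2321,-90)"
```

```text
time_s: 17.95
ee_pos: [0.5973, -0.152, 0.2396]
eef_rot: [3.139, 0.001, 1.571]
force: [0.3, 0.0, -0.7]
grip_width: 0.0397
grip_force: 25.0
pos [ 0.5973 -0.152   0.2396] F [ 0.3  0.  -0.7] w 0.0397 tilt [ 0.002 -0.001 -1.   ] tooly 0.02 q6 -0.31
SHIFT cm [-0.   -0.09  0.75] az 0.0003
```

```bash
python3 -m jog '[[0,0,0.2,0,0,0],[0,0,0.3,0,0,0],[0,0,0.3,0,0,0],[0,0,0.3,0,0,0]]'; python3 -c "
from h import *
go(.5965,-.152,.2321,-90)"
```

```text
time_s: 18.35
ee_pos: [0.597, -0.1522, 0.2352]
eef_rot: [3.141, 0.0, 1.571]
force: [0.3, -1.2, -1.6]
grip_width: 0.0394
grip_force: 25.0
pos [ 0.597  -0.1522  0.2352] F [ 0.3 -1.2 -1.6] w 0.0394 tilt [ 0. -0. -1.] tooly -0.0 q6 -0.31
SHIFT cm [ 0.02 -0.05  0.31] az -0.0
```

```bash
python3 -m jog '[[0,0,0.15,0,0,0],[0,0,0.3,0,0,0],[0,0,0.35,0,0,0],[0,0,0.35,0,0,0]]'; python3 -m jog '[[0,0,0,0,0,0],[0,0,0,0,0,0],[0,0,0,0,0,0],[0,0,-2,0,0,0],[0,0,-6,0,0,0],[0,0,-11,0,0,0],[0,0,-14,0,0,0],[0,0,-14,0,0,0]]' 70;python3 -c "
from h import *
c=snap('wrist','w9')
go(.565,.0153,.196,-90)"
```

```text
time_s: 18.75
ee_pos: [0.597, -0.1522, 0.2321]
eef_rot: [3.141, 0.0, 1.571]
force: [-4.0, 0.7, 6.1]
grip_width: 0.0397
grip_force: 25.0
time_s: 19.55
ee_pos: [0.5971, -0.1522, 0.3764]
eef_rot: [3.134, 0.002, 1.571]
force: [0.3, 0.3, -0.7]
grip_width: 0.066
grip_force: 0.0
pos [ 0.597  -0.1521  0.3734] F [ 0.2 -0.2 -1.3] w 0.0656 tilt [ 0.003 -0.001 -1.   ] tooly 0.0 q6 -0.31
SHIFT cm [16.76 -3.26 17.71] az 0.0
```

View pics/w9.png

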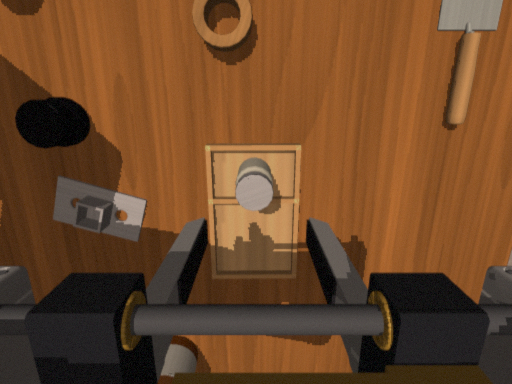

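The slim jar stands in the narrow bay, lid at (255,190). Now the tape.

```bash
python3 -m jog '[[16.8,-3.2,0,0,0,0],[16.8,-3.2,0,0,0,0],[16.8,-3.2,0,0,0,0],[16.8,-3.2,4,0,0,0],[16.8,-3.2,8,0,0,0],[16.8,-3.2,12,0,0,0],[16.8,-3.2,12,0,0,0],[16.8,-3.2,12,0,0,0]]' 92;python3 -c "
from h import *
go(.565,.0153,.205,-90)"
```

```text
time_s: 20.4
ee_pos: [0.5651, 0.0158, 0.2514]
eef_rot: [-3.14, -0.0, 1.571]
force: [0.3, -0.5, 0.1]
grip_width: 0.0864
grip_force: 0.0
pos [0.5651 0.0158 0.2514] F [ 0.3 -0.5  0.1] w 0.0864 tilt [-0.002  0.    -1.   ] tooly -0.01 q6 -0.04
SHIFT cm [-0.05  0.    4.64] az -0.0002
```

```bash
python3 -m jog '[[0,0,2,0,0,0],[0,0,4,0,0,0],[0,0,4.5,0,0,0],[0,0,4.5,0,0,0],[0,0,4.5,0,0,0]]'; python3 -m jog '[[0,0,0,0,0,0],[0,0,0,0,0,0],[0,0,0,0,0,0],[0,0,0,0,0,0],[0,0,0,0,0,0]]' 45 15; python3 -c "
from h import *
go(.565,.0153,.205,-90)"
```

```text
time_s: 20.9
ee_pos: [0.5655, 0.0158, 0.2082]
eef_rot: [3.139, 0.0, 1.571]
force: [-0.3, 1.4, 0.1]
grip_width: 0.0863
grip_force: 0.0
time_s: 21.4
ee_pos: [0.5651, 0.0158, 0.2068]
eef_rot: [3.141, 0.0, 1.571]
force: [-1.6, 0.9, 3.3]
grip_width: 0.0603
grip_force: 15.0
pos [0.5651 0.0158 0.2068] F [-1.6  0.9  3.3] w 0.0603 tilt [ 0. -0. -1.] tooly 0.0 q6 -0.04
SHIFT cm [-0.05 -0.01  0.18] az 0.0
```

```bash
python3 -m jog '[[0,0,-2,0,0,0],[0,0,-6,0,0,0],[0,0,-11,0,0,0],[0,0,-16,0,0,0],[0,0,-16,0,0,0]]'; python3 -c "
from h import *
go(.5955,-.2385,.2128,-90)"
```

```text
time_s: 21.9
ee_pos: [0.5654, 0.0159, 0.3733]
eef_rot: [3.131, 0.0, 1.571]
force: [0.0, 0.7, -0.5]
grip_width: 0.0603
grip_force: 15.0
pos [0.5654 0.0159 0.3733] F [ 0.   0.7 -0.5] w 0.0603 tilt [ 0.011 -0.    -1.   ] tooly 0.0 q6 -0.04
SHIFT cm [-25.43   2.84  16.09] az 0.0001
```

```bash
python3 -m jog '[[-25.4,3,0,0,0,0],[-25.4,3,0,0,0,0],[-25.4,3,0,0,0,0],[-25.4,3,0,0,0,0],[-25.4,3,0,0,0,0],[-25.4,3,0,0,0,0],[-25.4,3,0,0,0,0],[-25.4,3,0,0,0,0]]'; python3 -c "
from h import *
go(.5955,-.2385,.2128,-90)"
```

```text
time_s: 22.7
ee_pos: [0.5951, -0.2372, 0.3659]
eef_rot: [-3.141, -0.001, 1.571]
force: [0.2, 0.6, -0.5]
grip_width: 0.0605
grip_force: 15.0
pos [ 0.5951 -0.2372  0.3659] F [ 0.2  0.6 -0.5] w 0.0605 tilt [-0.001  0.001 -1.   ] tooly 0.03 q6 -0.44
SHIFT cm [-0.14  0.06 15.31] az 0.0006
```

```bash
python3 -m jog '[[-0.1,0,4,0,0,0],[-0.1,0,8,0,0,0],[-0.1,0,12,0,0,0],[-0.1,0,14,0,0,0],[-0.1,0,14.8,0,0,0],[-0.1,0,14.8,0,0,0],[-0.1,0,14.8,0,0,0]]'; python3 -c "
from h import *
go(.5955,-.2385,.2128,-90)"
```

```text
time_s: 23.4
ee_pos: [0.5954, -0.2387, 0.2201]
eef_rot: [3.14, 0.001, 1.572]
force: [-0.5, 0.4, 0.3]
grip_width: 0.0601
grip_force: 15.0
pos [ 0.5954 -0.2387  0.2201] F [-0.5  0.4  0.3] w 0.0601 tilt [ 0.002 -0.001 -1.   ] tooly 0.04 q6 -0.44
SHIFT cm [0.02 0.01 0.73] az 0.0007
```

```bash
python3 -m jog '[[0,0,0.3,0,0,0],[0,0,0.5,0,0,0],[0,0,0.5,0,0,0],[0,0,0.5,0,0,0]]'; python3 -m jog '[[0,0,0,0,0,0],[0,0,0,0,0,0],[0,0,0,0,0,0],[0,0,-2,0,0,0],[0,0,-6,0,0,0],[0,0,-11,0,0,0],[0,0,-16,0,0,0],[0,0,-16,0,0,0]]' 72; python3 -m jog '[[0,0,0,0,0,0],[0,0,0,0,0,0],[0,0,0,0,0,0]]'; python3 -c "
from h import *
a=snap('wrist','w10')['img'];b=snap('scene','s10')['img']
b=b[120:300,90:390]
cv2.imwrite('pics/w10b.png',np.vstack([cv2.resize(a,(400,300)),np.zeros((4,400,3),np.uint8),cv2.resize(b,(400,240))]))"
```

```text
time_s: 23.8
ee_pos: [0.595, -0.2392, 0.2137]
eef_rot: [3.141, 0.0, 1.571]
force: [-0.3, -0.3, -0.7]
grip_width: 0.0604
grip_force: 15.0
time_s: 24.6
ee_pos: [0.5951, -0.2392, 0.3814]
eef_rot: [3.131, 0.005, 1.571]
force: [-0.9, 0.3, 0.0]
grip_width: 0.068
grip_force: 0.0
time_s: 24.9
ee_pos: [0.595, -0.2392, 0.3718]
eef_rot: [-3.139, -0.001, 1.571]
force: [0.5, 0.2, 1.0]
grip_width: 0.0677
grip_force: 0.0
```

View pics/w10b.png

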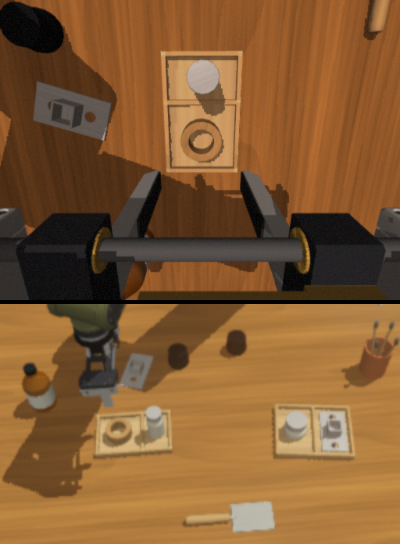

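The tape lies flat in the wide bay and the slim jar stands in the narrow bay. The pin tray holds the palette and the squat jar. The other palette, the pot and the bottle have not moved, so I'm handing in.

```bash
python3 -c "
from station import ctrl
print(ctrl.hand_in())"
```

```text
the job is handed in; nothing more can be done
None
```

Both kits are made up and the job is handed in at about 25 s of robot time; the last pictures show every piece in its bay, with the spare palette, pot and bottle undisturbed.

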